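# Set the announcement chime in order

### The job

Put the four chime bars back on the announcement chime's base board in order of length, one on each blue felt pad: the longest on the pad next to the orange end block, then ever shorter along the row to the shortest at the grey end. Lay each bar upright (metal side up), centred on its pad and lengthwise along it, let go of it, and leave the stopwatch that lies among the bars where it is.

Things in the scene. Friction and masses are not known exactly. Their poses are not given: they have to be found in the camera images.
- bar_132: the longest chime bar, loose: a pale wooden block 132 mm long, 34 mm wide and 34 mm high, with a bright metal bar (8 mm shorter, 26 mm wide) on top, 44 mm high in all, 80 to 280 g; at the start it lies on the desk between the robot and the base board. Origin: centre of its underside; x along its length, z up. Its two ends are alike. Best gripped across its 34 mm width.
- bar_110: the second longest chime bar, loose: a pale wooden block 110 mm long, 34 mm wide and 34 mm high, with a bright metal bar (8 mm shorter, 26 mm wide) on top, 44 mm high in all, 80 to 280 g; at the start it lies on the desk between the robot and the base board. Origin: centre of its underside; x along its length, z up. Its two ends are alike. Best gripped across its 34 mm width.
- bar_88: the second shortest chime bar, loose: a pale wooden block 88 mm long, 34 mm wide and 34 mm high, with a bright metal bar (8 mm shorter, 26 mm wide) on top, 44 mm high in all, 80 to 280 g; at the start it lies on the desk between the robot and the base board. Origin: centre of its underside; x along its length, z up. Its two ends are alike. Best gripped across its 34 mm width.
- bar_66: the shortest chime bar, loose: a pale wooden block 66 mm long, 34 mm wide and 34 mm high, with a bright metal bar (8 mm shorter, 26 mm wide) on top, 44 mm high in all, 80 to 280 g; at the start it lies on the desk between the robot and the base board. Origin: centre of its underside; x along its length, z up. Its two ends are alike. Best gripped across its 34 mm width.
- pad_a: blue felt pad, the first (leftmost as seen from the robot) of four alike pads in a row, 80 mm apart centre to centre, on the dark wooden base board (150 x 440 x 10 mm, fixed to the desk); pad 140 mm long, 44 mm wide, 3 mm thick, fixed. Origin: centre of its underside, which is 10 mm above the desk, so its top is 13 mm above the desk; x along its length, y along the row to the left, z up.
- pad_b: blue felt pad, the second from the left as seen from the robot of four alike pads in a row, 80 mm apart centre to centre, on the dark wooden base board (150 x 440 x 10 mm, fixed to the desk); pad 140 mm long, 44 mm wide, 3 mm thick, fixed. Origin: centre of its underside, which is 10 mm above the desk, so its top is 13 mm above the desk; x along its length, y along the row to the left, z up.
- pad_c: blue felt pad, the third from the left as seen from the robot of four alike pads in a row, 80 mm apart centre to centre, on the dark wooden base board (150 x 440 x 10 mm, fixed to the desk); pad 140 mm long, 44 mm wide, 3 mm thick, fixed. Origin: centre of its underside, which is 10 mm above the desk, so its top is 13 mm above the desk; x along its length, y along the row to the left, z up.
- pad_d: blue felt pad, the fourth (rightmost as seen from the robot) of four alike pads in a row, 80 mm apart centre to centre, on the dark wooden base board (150 x 440 x 10 mm, fixed to the desk); pad 140 mm long, 44 mm wide, 3 mm thick, fixed. Origin: centre of its underside, which is 10 mm above the desk, so its top is 13 mm above the desk; x along its length, y along the row to the left, z up.
- end_orange: orange end block, 100 x 30 x 12 mm, fixed on the base board at one end of the row of pads, 78 mm centre to centre from the nearest pad (pad_a in some starts, pad_d in others; a grey block of the same size is at the other end); it marks the end where the longest bar goes. Origin: centre of its underside, 10 mm above the desk; x across the row, along the pads' length.
- stopwatch: small round black stopwatch with a white face, 40 mm across, 13 mm high, lying loose on the desk among the bars; not to be disturbed. Origin: centre of its underside.
Not all that is in view belongs to the job. What is shaped like the bar_88 but green is not meant.

How it is judged:
At the end, for the whole second after the job is handed in: Counted from the orange end block, the bars of 132, 110, 88 and 66 mm rest on the first to fourth pad: each centred within 14 mm, along its pad within 0.2 rad (either way round), flat on the felt (underside within 5 mm of the felt's top), upright within 0.1 rad, and at rest (((horizontal distance between end_orange and pad_a below 0.15 m and horizontal distance between bar_132 and pad_a below 0.014 m and angle between the x axis of bar_132 and the x axis of pad_a, either way round below 0.2 rad and z of bar_132 in the frame of pad_a below 0.008 m and horizontal distance between bar_110 and pad_b below 0.014 m and angle between the x axis of bar_110 and the x axis of pad_b, either way round below 0.2 rad and z of bar_110 in the frame of pad_b below 0.008 m and horizontal distance between bar_88 and pad_c below 0.014 m and angle between the x axis of bar_88 and the x axis of pad_c, either way round below 0.2 rad and z of bar_88 in the frame of pad_c below 0.008 m and horizontal distance between bar_66 and pad_d below 0.014 m and angle between the x axis of bar_66 and the x axis of pad_d, either way round below 0.2 rad and z of bar_66 in the frame of pad_d below 0.008 m) or (horizontal distance between end_orange and pad_d below 0.15 m and horizontal distance between bar_132 and pad_d below 0.014 m and angle between the x axis of bar_132 and the x axis of pad_d, either way round below 0.2 rad and z of bar_132 in the frame of pad_d below 0.008 m and horizontal distance between bar_110 and pad_c below 0.014 m and angle between the x axis of bar_110 and the x axis of pad_c, either way round below 0.2 rad and z of bar_110 in the frame of pad_c below 0.008 m and horizontal distance between bar_88 and pad_b below 0.014 m and angle between the x axis of bar_88 and the x axis of pad_b, either way round below 0.2 rad and z of bar_88 in the frame of pad_b below 0.008 m and horizontal distance between bar_66 and pad_a below 0.014 m and angle between the x axis of bar_66 and the x axis of pad_a, either way round below 0.2 rad and z of bar_66 in the frame of pad_a below 0.008 m)) and angle between each of bar_132, bar_110, bar_88, bar_66's own z axis and vertical below 0.1 rad and linear speed of each of bar_132, bar_110, bar_88, bar_66 below 0.02 m/s and angular speed of each of bar_132, bar_110, bar_88, bar_66 below 0.2 rad/s); the robot touches nothing.
It fails at once if the stopwatch is shifted by more than 30 mm (distance of stopwatch from where it was at the start of the episode above 0.03 m).
It also fails if it takes over 99 s, if anything falls off the work surface, if the arm or the gripper's body presses on something with over 40 N, if the wrist force passes 120 N, or if a joint passes its speed limit or range.

### The arm

A 7-joint arm with a two-finger parallel gripper is mounted at the origin on the work surface. World frame = base frame: x ahead of the robot, y to its left, z up, the work surface at z = 0. Lengths are in m, angles in rad, forces in N, time in s.
With the tool pointing down it reaches from about 0.4 to 0.85 m from the base axis. Payload 4.5 kg.
Tool frame: the origin (TCP) lies where the fingers leave the gripper's body, on its centre line; the fingertips stand 64 mm ahead of it and the grasp point (between the pads) lies 45 mm ahead of it; z points along the fingers, y is the direction in which the jaws open and shut (so a half turn about z gives the same grasp; the last joint's range is limited). The gripper opens to 88 mm and grips with 3 to 60 N. Pads are 18 mm wide; open, the fingers measure 123 mm over their backs; the gripper's body (75 mm by 187 mm) begins 45 mm behind the grasp point.
Start: joints at [-1.239, 0.689, -0.195, 1.565, 0.157, 0.902, -0.215], TCP at [0.183, 0.598, 0.303] pointing down, gripper open.
Joint ranges: [-3.01, 3.01], [-0.46, 2.08], [-1.47, 1.51], [0.13, 2.56], [-1, 4.14], [0.04, 2.09], [-2.66, 2.66]. Speed limits (rad/s): [2.57, 2.57, 3.14, 3.14, 3.14, 3.14, 3.14].

### API

Orientations are given as a unit quaternion [x, y, z, w].
In Python, from plant import monitor, snapshot, workorder, finder gives the robot as it stands.
- The arm moves only by the tool carry_out, never from a script. Its argument "motion" is one flat list of numbers, 6 for each row, row after row: the shift along the tool's x, y, z in cm, then the turn, a rotation vector about the tool's x, y, z in rad. In form: [x, y, z, rx, ry, rz, x, y, z, rx, ry, rz, ...]. A call has 1 to 8 rows; each row shifts and turns the commanded pose from where the row before left it, along the tool's axes as they then stand; what a row does not reach is not made up. A row lasts 1/8 s, in which the tool goes at most 62.5 mm and 10.7 degrees, less where a joint would pass 70% of its speed; a pose out of reach is approached as far as the arm can. A call with a gripper value outside its range is refused whole. "hand" is the finger opening in cm, from 0 to 8.81, set as the call begins (left out, the last holds). The fingers move at their own pace and stop on an object; "grip_force" is the grip in N (left out, the last holds). Time passes only in rows, so rows that do not move let the fingers close. It gives the time, the measured TCP pose, the force and the opening at its end, in the units of the state.
- monitor.get_state(): the state, without advancing time (a new reading comes with each control period).
- snapshot(name): name is "scene" or "side" or "wrist"; returns a dict with "frame" (384x512x3 uint8, red, green, blue), "range_z" (384x512 float32, m along the optical axis (not along the pixel's ray), 0 where there is no reading), "fx", "fy", "cx", "cy" (pixels), "rvec" (rotation vector, rad) and "tvec" (3), from world to camera coordinates, as OpenCV has them; the wrist camera has in their place "hand_eye" (4x4, takes a point from camera to tool coordinates, whose origin is the TCP and whose axes are the flange's). Camera axes: x right, y down, z forward; pixel columns grow to the right and rows downward; lengths in m; the calibration is good to about 2 mm. A picture is of the moment at which its call begins: read the wrist's pose just before it.
- workorder.finish_job(): hands the job in, once; it reports no verdict.
Trained networks look in a picture, given as the dict that the camera call returned (one of the last four; its "shot" number tells which), for a name from the list of things; names that differ only in an ending like _2 or _b are one class to them, and where a whole thing is asked for, a point or a joint stands for the part that bears it (a point fixed in the world has none). Each returns a list of dicts, best first, with "p" (0 to 1); they miss things now and then, are a little off and sometimes report something else, mostly with a low value. They report only what shows in the picture. A call takes as long as a camera call. They do not tell look-alikes from the thing itself.
- finder.masks_of(picture, thing): "pixels" (384x512 bool, what is visible of it) and "extent" ([left, top, right, bottom] in pixels, round what is visible of it).
The state is a dict: "clock": time; "q": joint angles; "qd": joint speeds; "joint_torque": joint torques, N m; "tool_pos": TCP position; "eef_rot": TCP orientation; "contact_force": force on the tool from outside, world axes, zero at the start; "moment": the same for the moment, N m; "opening": opening from 0.0 (shut) to 1.0 (fully open).
Only numpy, scipy, OpenCV 4.12 (cv2) and the standard library are available. Lean on these libraries where they do the work, as an engineer would, in place of code of your own. Each camera call takes 0.05 s, during which the arm holds its last target. There are 200 camera calls.

## Working session

There is one attempt and no reset: what is moved stays moved. The work goes in short steps, Python scripts to look and compute and a tool call to move; the robot and the scene stay as the last step left them, time stands still between calls to the robot, and variables do not carry over. Pictures are saved under pics/ and viewed, about 12 in all and at most 16, crops included, and the job is handed in when it is done.

Besides the shell and the picture viewer there is one more tool, called after "Request:" as name(argument=value, ...), one argument or row to a line, values as JSON. carry_out: Moves the arm, as the interface text tells. Its arguments: {"type":"object","properties":{"motion":{"type":"array"},"hand":{"type":"number"},"grip_force":{"type":"number"}},"required":["motion"]}

```bash
mkdir -p pics
cat > h.py <<'E'
import numpy as np, cv2
from scipy.spatial.transform import Rotation as R
from plant import monitor, snapshot, workorder, finder
def world(p, st=None):
    z=p["range_z"].astype(float); v,u=np.mgrid[:384,:512]
    P=np.stack([(u-p["cx"])/p["fx"]*z,(v-p["cy"])/p["fy"]*z,z],-1)
    if "hand_eye" in p:
        H=np.array(p["hand_eye"]); P=P@H[:3,:3].T+H[:3,3]
        W=P@R.from_quat(st["eef_rot"]).as_matrix().T+np.array(st["tool_pos"])
    else:
        W=(P-np.array(p["tvec"]).ravel())@R.from_rotvec(np.array(p["rvec"]).ravel()).as_matrix()
    W[z<=0]=np.nan
    return W
def save(n,p): cv2.imwrite(f"pics/{n}.png",cv2.cvtColor(p["frame"],cv2.COLOR_RGB2BGR))
E
python3 - <<'E'
from h import *
s=monitor.get_state(); print(s)
for n in("scene","side"):
    p=snapshot(n); save(n+"0",p); W=world(p)
    for t in("bar_132","bar_110","bar_88","bar_66","pad_a","end_orange","stopwatch"):
        for m in finder.masks_of(p,t)[:5]:
            w=W[m["pixels"]]; w=w[~np.isnan(w[:,0])]
            print(n,t,round(m["p"],2),np.round(m["extent"]),len(w),np.round(np.median(w,0),3),np.round(np.percentile(w,95,axis=0)[2],3))
E
```

```text
{'clock': 0.0, 'q': array([-1.23920613,  0.69001811, -0.19448606,  1.56636373,  0.15728167,
        0.90246704, -0.21511732]), 'qd': array([ 7.32894993e-05,  3.85614314e-04, -2.19629425e-04,  7.38562134e-04,
       -2.44737087e-03,  6.60227549e-04,  2.15742105e-04]), 'joint_torque': array([-1.20778270e-03, -5.27558041e+01, -1.26741372e+00, -1.53429759e+01,
       -5.26600331e-02,  6.66684355e-03,  1.85396375e-04]), 'tool_pos': array([0.18327598, 0.59697973, 0.30188265]), 'eef_rot': array([ 1.48327392e-01,  9.88937871e-01, -9.31328038e-04, -7.29497452e-05]), 'contact_force': array([-0.00361194,  0.14174695,  1.35755562]), 'moment': array([-0.00315127,  0.01775671, -0.02784175]), 'opening': 1.0006812656883515}
scene bar_132 0.97 [295. 148. 324. 173.] 482 [0.33  0.127 0.034] 0.046
scene bar_132 0.9 [137. 156. 166. 202.] 654 [ 0.459 -0.321  0.039] 0.047
scene bar_132 0.88 [224. 174. 234. 212.] 402 [ 0.483 -0.091  0.04 ] 0.047
scene bar_132 0.86 [360. 186. 385. 232.] 568 [0.475 0.318 0.04 ] 0.047
scene bar_132 0.86 [147. 130. 178. 149.] 469 [ 0.311 -0.326  0.033] 0.046
scene bar_110 0.97 
[... 2720 characters left out ...]
50. 186. 195. 215.] 898 [0.312 0.12  0.032] 0.044
side bar_66 0.83 [269. 203. 306. 240.] 842 [ 0.45  -0.104  0.033] 0.044
side bar_66 0.59 [345. 264. 408. 321.] 1655 [ 0.432 -0.333  0.04 ] 0.044
side pad_a 0.94 [312. 168. 356. 208.] 707 [ 0.635 -0.086  0.012] 0.014
side pad_a 0.92 [287. 164. 325. 191.] 595 [ 0.624 -0.007  0.012] 0.014
side pad_a 0.78 [346. 184. 386. 221.] 781 [ 0.644 -0.168  0.012] 0.014
side pad_a 0.65 [259. 147. 303. 179.] 573 [0.612 0.071 0.012] 0.014
side end_orange 0.8 [380. 198. 412. 233.] 476 [ 0.652 -0.244  0.02 ] 0.023
side end_orange 0.33 [288. 162. 328. 195.] 680 [ 0.623 -0.008  0.012] 0.014
side stopwatch 0.6 [246. 196. 264. 214.] 198 [ 0.451 -0.003  0.011] 0.013
```

View pics/scene0.png

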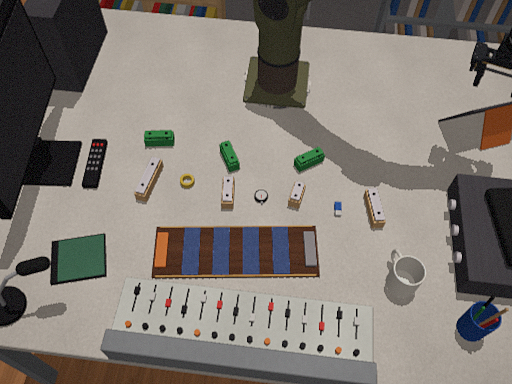

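View pics/side0.png

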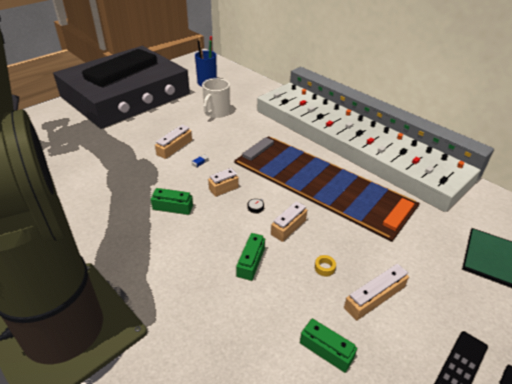

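Scene view: the metal-topped bars are at (149,178), (228,190), (297,193) and (375,207). Green look-alikes are at (159,138), (229,155) and (309,158). The stopwatch is at (261,196). The orange block is at (161,250), on the right end (pad_d) as seen from the robot. The side view agrees. Next I measure lengths and poses.

```bash
cat >> h.py <<'E'
def rect(xy):
    (cx,cy),(w,h),a=cv2.minAreaRect((np.asarray(xy)*1000).astype(np.float32))
    a=np.radians(a)
    if h>w: w,h,a=h,w,a+np.pi/2
    a=(a+np.pi/2)%np.pi-np.pi/2
    return round(cx/1000,4),round(cy/1000,4),round(w),round(h),round(a,3)
def bars(p,W,tops=True):
    out=[]
    f=p["frame"].astype(int)
    for m in finder.masks_of(p,"bar_88"):
        k=m["pixels"]; w=W[k]; c=f[k]
        g=~np.isnan(w[:,0]); w=w[g]; c=c[g]
        green=np.median(c[:,1]-c[:,0])>25
        t=w[(w[:,2]>np.nanpercentile(w[:,2],95)-.006)]
        if len(t)>10: out.append((("green" if green else "bar"),round(m["p"],2),[int(x) for x in m["extent"]],rect(t[:,:2]),round(np.median(t[:,2]),4)))
    return out
def pads(p,W):
    out=[]
    for m in finder.masks_of(p,"pad_a"):
        w=W[m["pixels"]]; w=w[~np.isnan(w[:,0])]; out.append((round(m["p"],2),rect(w[:,:2]),round(np.median(w[:,2]),4)))
    return out
E
python3 - <<'E'
from h import *
for n in("scene","side"):
    p=snapshot(n); W=world(p)
    for b in bars(p,W)+pads(p,W): print(n,b)
p=snapshot("scene");cv2.imwrite("pics/crop.png",cv2.resize(cv2.cvtColor(p["frame"][120:290,120:400],cv2.COLOR_RGB2BGR),None,fx=2.8,fy=2.8,interpolation=cv2.INTER_CUBIC))
E
```

```text
scene ('green', 0.92, [221, 141, 241, 173], (0.3414, -0.1067, 78, 27, np.float64(0.508)), np.float64(0.0442))
scene ('bar', 0.9, [361, 190, 387, 228], (0.4653, 0.3217, 103, 26, np.float64(0.215)), np.float64(0.0439))
scene ('bar', 0.8, [289, 181, 306, 210], (0.4539, 0.1013, 64, 28, np.float64(-0.147)), np.float64(0.0436))
scene ('green', 0.78, [292, 150, 321, 172], (0.3212, 0.1291, 80, 28, np.float64(-0.986)), np.float64(0.0436))
scene ('green', 0.74, [145, 129, 174, 147], (0.3016, -0.3295, 79, 27, np.float64(-1.395)), np.float64(0.0436))
scene ('bar', 0.71, [225, 173, 235, 210], (0.4667, -0.093, 80, 25, np.float64(0.146)), np.float64(0.0438))
scene ('bar', 0.7, [137, 157, 162, 203], (0.4509, -0.3249, 126, 27, np.float64(-0.179)), np.float64(0.0437))
scene (0.95, (0.6545, -0.1649, 140, 45, np.float64(0.137)), np.float64(0.0124))
scene (0.92, (0.6219, 0.0734, 138, 43, np.float64(0.161)), np.float64(0.0125))
scene (0.67, (0.6418, -0.086, 143, 45, np.float64(0.101)), np.float64(0.0123))
scene (0.63, (0.6337, -0.0058, 138, 42, np.float64(0.134)), np.float64(0.0124))
side ('bar', 0.97, [3
[... 350 characters left out ...]
67, -0.3311, 80, 28, np.float64(-1.403)), np.float64(0.0427))
side ('green', 0.74, [232, 235, 265, 281], (0.3354, -0.1086, 82, 27, np.float64(0.514)), np.float64(0.0428))
side ('bar', 0.62, [157, 126, 194, 156], (0.4596, 0.3203, 101, 28, np.float64(0.212)), np.float64(0.0425))
side ('green', 0.58, [150, 186, 194, 216], (0.3164, 0.1284, 79, 32, np.float64(-0.927)), np.float64(0.0426))
side (0.87, (0.6287, -0.0063, 141, 46, np.float64(0.14)), np.float64(0.0118))
side (0.81, (0.6395, -0.0857, 143, 44, np.float64(0.131)), np.float64(0.0118))
side (0.62, (0.6511, -0.1655, 142, 42, np.float64(0.126)), np.float64(0.0117))
side (0.61, (0.6193, 0.0722, 144, 47, np.float64(0.099)), np.float64(0.0118))
```

View pics/crop.png

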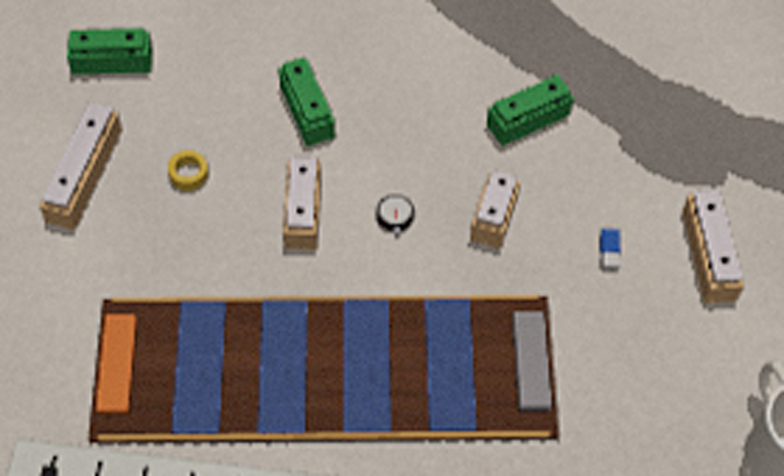

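```bash
cat >> h.py <<'E'
def go(x,y,z,th):
    "shift in cm and turn in the tool's axes to reach TCP (x,y,z), bar yaw th (jaws across)"
    s=monitor.get_state(); M=R.from_quat(s["eef_rot"])
    T=R.from_matrix(np.array([[-np.cos(th),-np.sin(th),0],[-np.sin(th),np.cos(th),0],[0,0,-1]]).T)
    d=M.inv().apply(np.array([x,y,z])-s["tool_pos"])*100
    print("shift cm",np.round(d,2),"norm",round(np.linalg.norm(d),1),"turn",np.round((M.inv()*T).as_rotvec(),3),"t",round(s["clock"],2),"q",np.round(s["q"],2),"open",round(s["opening"]*8.8,2))
def look(name,show=False):
    s=monitor.get_state(); p=snapshot("wrist"); W=world(p,s)
    if show: save(name,p)
    for b in bars(p,W): print(b)
    return s,p,W
E
python3 -c "
from h import *
go(.45,.32,.24,.21)"
```

```text
shift cm [-33.63 -18.71   6.27] norm 39.0 turn [ 0.     0.    -0.508] t 1.15 q [-1.24  0.69 -0.19  1.57  0.16  0.9  -0.22] open 8.78
```

Request:
carry_out(
  motion=[-4.2, -2.3, 0.8, 0, 0, 0, -4.2, -2.3, 0.8, 0, 0, 0, -4.2, -2.3, 0.8, 0, 0, 0, -4.2, -2.3, 0.8, 0, 0, 0, -4.2, -2.3, 0.8, 0, 0, 0, -4.2, -2.3, 0.8, 0, 0, 0, -4.2, -2.3, 0.8, 0, 0, 0, -4.2, -2.3, 0.8, 0, 0, 0],
  hand=6.5,
)

```text
clock: 2.15
tool_pos: [0.4518, 0.322, 0.2386]
eef_rot: [0.148, 0.989, 0.0, 0.0]
contact_force: [0.1, -0.3, 0.0]
opening: 0.741
```

Request:
carry_out(
  motion=[0, 0, 0, 0, 0, -0.17, 0, 0, 0, 0, 0, -0.17, 0, 0, 0, 0, 0, -0.17, 0, 0, 0, 0, 0, 0],
)

```text
clock: 2.65
tool_pos: [0.4508, 0.3229, 0.2387]
eef_rot: [-0.105, 0.994, 0.0, -0.0]
contact_force: [-0.2, 0.4, 0.8]
opening: 0.738
```

```bash
python3 -c "
from h import *
look('w1',1)
go(.463,.321,.07,.213)"
```

```text
('green', 0.89, [0, 0, 62, 17], (0.3511, 0.1088, 18, 6, np.float64(-1.293)), np.float64(0.0339))
('bar', 0.81, [226, 124, 268, 247], (0.4611, 0.3201, 101, 26, np.float64(0.216)), np.float64(0.0451))
('bar', 0.58, [2, 79, 48, 156], (0.4465, 0.1133, 59, 13, np.float64(0.013)), np.float64(0.0446))
shift cm [-1.16 -0.46 16.88] norm 16.9 turn [ 0.     0.    -0.004] t 2.75 q [-0.48  0.7  -0.38  1.84  0.39  0.67  0.69] open 6.51
```

View pics/w1.png

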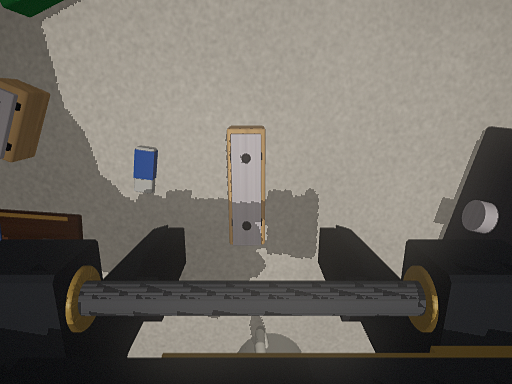

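The wrist view shows the 110 bar at (247,187), measuring 101 x 26 mm, which matches its metal top. I descend onto it.

Request:
carry_out(
  motion=[-1.0, -0.5, 4.0, 0, 0, 0, 0, 0, 4.5, 0, 0, 0, 0, 0, 4.5, 0, 0, 0, 0, 0, 2.5, 0, 0, 0, 0, 0, 1.4, 0, 0, 0, 0, 0, 0, 0, 0, 0],
)

```text
clock: 3.5
tool_pos: [0.4612, 0.3203, 0.0694]
eef_rot: [-0.106, 0.994, -0.0, -0.0]
contact_force: [0.6, -0.1, -0.2]
opening: 0.739
```

Request:
carry_out(
  motion=[0, 0, 0, 0, 0, 0, 0, 0, 0, 0, 0, 0, 0, 0, 0, 0, 0, 0, 0, 0, 0, 0, 0, 0, 0, 0, 0, 0, 0, 0, 0, 0, -2, 0, 0, 0, 0, 0, -4, 0, 0, 0, 0, 0, -4, 0, 0, 0],
  hand=2,
  grip_force=25,
)

```text
clock: 4.5
tool_pos: [0.461, 0.3198, 0.1702]
eef_rot: [-0.106, 0.994, -0.0, -0.001]
contact_force: [-0.2, 0.1, -0.8]
opening: 0.383
```

```bash
python3 -c "
from h import *
print(monitor.get_state()['contact_force'])
go(.642,-.0855,.17,.134)"
```

```text
[-0.15441737  0.14694383 -0.78548273]
shift cm [-9.150e+00 -4.344e+01  4.000e-02] norm 44.4 turn [-0.001 -0.002  0.078] t 4.5 q [-0.5   0.81 -0.32  1.86  0.47  0.54  0.65] open 3.37
```

Request:
carry_out(
  motion=[-1.14, -5.43, 0, 0, 0, 0, -1.14, -5.43, 0, 0, 0, 0, -1.14, -5.43, 0, 0, 0, 0, -1.14, -5.43, 0, 0, 0, 0, -1.14, -5.43, 0, 0, 0, 0, -1.14, -5.43, 0, 0, 0, 0, -1.14, -5.43, 0, 0, 0, 0, -1.14, -5.43, 0, 0, 0, 0.08],
)

```text
clock: 5.5
tool_pos: [0.6421, -0.0872, 0.1691]
eef_rot: [-0.065, 0.998, 0.0, -0.001]
contact_force: [0.7, 0.9, -1.8]
opening: 0.383
```

Request:
carry_out(
  motion=[0, 0, 0, 0, 0, 0, 0, 0, 0, 0, 0, 0],
)

```text
clock: 5.75
tool_pos: [0.6414, -0.0847, 0.1691]
eef_rot: [-0.066, 0.998, 0.001, -0.001]
contact_force: [-0.5, -0.3, -1.9]
opening: 0.386
```

```bash
python3 -c "
from h import *
s,p,W=look('w2',1)
for b in pads(p,W): print(b)
go(.642,-.0855,.085,.134)"
```

```text
('bar', 0.81, [204, 129, 298, 353], (0.6306, -0.0859, 81, 27, np.float64(0.134)), np.float64(0.1438))
('bar', 0.43, [252, 0, 292, 1], (0.5071, -0.0896, 28, 1, np.float64(-1.465)), np.float64(0.005))
(0.92, (0.5828, -0.095, 44, 22, np.float64(-1.439)), np.float64(0.0141))
(0.88, (0.6261, -0.0204, 128, 67, np.float64(0.131)), np.float64(0.0141))
(0.86, (0.6192, 0.0277, 134, 129, np.float64(-1.443)), np.float64(0.0141))
(0.75, (0.6434, -0.15, 128, 81, np.float64(0.132)), np.float64(0.0141))
shift cm [-0.01 -0.26  8.46] norm 8.5 turn [ 0.001 -0.001  0.001] t 5.9 q [ 0.29  0.91 -0.44  1.59  0.51  0.76  1.33] open 3.39
```

View pics/w2.png

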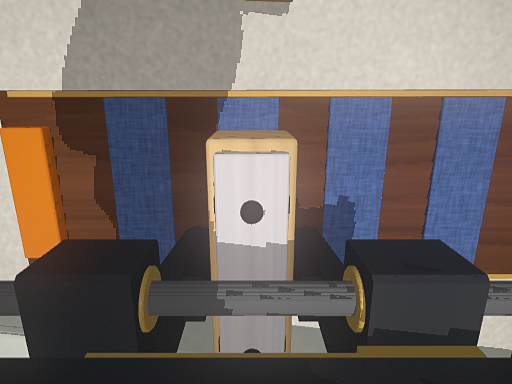

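The bar is held over the pad at (248,110) and the orange block is at (30,190). I locate the pads more exactly from blue pixels in this same view.

```bash
cat >> h.py <<'E'
def padfit(p,W,th=.134):
    f=p["frame"].astype(int); k=(f[...,2]>f[...,0]+25)&(f[...,2]>f[...,1]+10)&(abs(W[...,2]-.013)<.006)
    n,l,st,_=cv2.connectedComponentsWithStats(k.astype(np.uint8))
    for i in range(1,n):
        if st[i,4]<300: continue
        w=W[l==i]; u=w[:,0]*np.cos(th)+w[:,1]*np.sin(th); v=-w[:,0]*np.sin(th)+w[:,1]*np.cos(th)
        far=u<np.percentile(u,1)+.03
        a,b=np.percentile(v[far],[1,99]); e=np.percentile(u,1); vc=(a+b)/2; uc=e+.07
        print("pad u0",round(e,4),"umax",round(u.max(),3),"width",round(b-a,4),"vc",round(vc,4),"centre",round(uc*np.cos(th)-vc*np.sin(th),4),round(uc*np.sin(th)+vc*np.cos(th),4))
E
python3 -c "
from h import *
s=monitor.get_state(); p=snapshot('wrist'); padfit(p,world(p,s))
go(.642,-.0855,.085,.134)"
```

```text
pad u0 0.555 umax 0.683 width 0.0428 vc -0.2517 centre 0.653 -0.166
pad u0 0.5543 umax 0.577 width 0.0424 vc -0.172 centre 0.6417 -0.087
pad u0 0.5549 umax 0.683 width 0.0427 vc -0.0922 centre 0.6316 -0.0079
pad u0 0.5549 umax 0.682 width 0.0431 vc -0.0125 centre 0.6209 0.0711
shift cm [-0.   -0.23  8.47] norm 8.5 turn [ 0.001 -0.     0.001] t 5.95 q [ 0.29  0.91 -0.44  1.59  0.51  0.76  1.33] open 3.4
```

Request:
carry_out(
  motion=[0, -0.3, 3, 0, 0, 0, 0, 0, 3, 0, 0, 0, 0, 0, 1.8, 0, 0, 0, 0, 0, 0.8, 0, 0, 0, 0, 0, 0, 0, 0, 0],
)

```text
clock: 6.58
tool_pos: [0.6429, -0.0876, 0.0842]
eef_rot: [-0.066, 0.998, 0.0, 0.0]
contact_force: [0.0, 0.2, -2.1]
opening: 0.384
```

Request:
carry_out(
  motion=[0, 0, 0, 0, 0, 0, 0, 0, 0, 0, 0, 0, 0, 0, 0, 0, 0, 0, 0, 0, -2, 0, 0, 0, 0, 0, -4, 0, 0, 0, 0, 0, -5, 0, 0, 0, 0, 0, -4, 0, 0, 0, 0, 0, 0, 0, 0, 0],
  hand=5.4,
)

```text
clock: 7.58
tool_pos: [0.6446, -0.0879, 0.2389]
eef_rot: [-0.066, 0.998, -0.0, 0.004]
contact_force: [-0.6, 0.3, -1.1]
opening: 0.615
```

```bash
python3 -c "
from h import *
s,p,W=look('w3',0)
go(.435,-.326,.24,-.165)"
```

```text
('bar', 0.88, [466, 1, 512, 18], (0.4781, 0.0927, 18, 2, np.float64(1.45)), np.float64(0.0291))
('bar', 0.7, [251, 0, 295, 18], (0.5047, -0.0909, 33, 6, np.float64(-1.445)), np.float64(0.0349))
('bar', 0.64, [232, 110, 271, 238], (0.6421, -0.0876, 101, 26, np.float64(0.135)), np.float64(0.0581))
shift cm [ 23.69 -20.83  -0.55] norm 31.5 turn [-0.     0.001  0.297] t 7.67 q [ 0.32  0.83 -0.48  1.54  0.46  0.88  1.37] open 5.38
```

bar_110 rests at (.6421, -.0876), top at .058, about 1 mm off the pad centre. Next is bar_132.

Request:
carry_out(
  motion=[3.95, -3.47, 0, 0, 0, 0, 3.95, -3.47, 0, 0, 0, 0, 3.95, -3.47, 0, 0, 0, 0, 3.95, -3.47, 0, 0, 0, 0, 3.95, -3.47, 0, 0, 0, 0, 3.95, -3.47, 0, 0, 0, 0.15, 0, 0, 0, 0, 0, 0.15, 0, 0, 0, 0, 0, 0],
  hand=6.5,
)

```text
clock: 8.68
tool_pos: [0.4341, -0.3258, 0.2329]
eef_rot: [0.083, 0.997, 0.0, -0.001]
contact_force: [0.8, -0.2, -0.9]
opening: 0.735
```

```bash
python3 -c "
from h import *
s,p,W=look('w4',0)
go(.449,-.326,.07,-.165)"
```

```text
('green', 0.98, [150, 3, 273, 58], (0.2975, -0.3324, 80, 26, np.float64(-1.411)), np.float64(0.0452))
('bar', 0.86, [231, 117, 268, 261], (0.4467, -0.3288, 124, 26, np.float64(-0.158)), np.float64(0.0451))
('green', 0.83, [439, 0, 511, 78], (0.3419, -0.1137, 53, 17, np.float64(0.506)), np.float64(0.0448))
('bar', 0.8, [472, 112, 512, 218], (0.4641, -0.1081, 79, 7, np.float64(0.032)), np.float64(0.0434))
shift cm [-1.39  0.09 16.31] norm 16.4 turn [ 0.001 -0.001  0.001] t 8.78 q [ 0.82  0.71 -0.43  1.87  0.46  0.66  1.51] open 6.48
```

Request:
carry_out(
  motion=[-1.2, -0.2, 4.0, 0, 0, 0, 0, 0, 4.0, 0, 0, 0, 0, 0, 4.3, 0, 0, 0, 0, 0, 2.6, 0, 0, 0, 0, 0, 1.4, 0, 0, 0, 0, 0, 0, 0, 0, 0],
)

```text
clock: 9.52
tool_pos: [0.4467, -0.3289, 0.07]
eef_rot: [0.083, 0.997, 0.001, -0.001]
contact_force: [-0.3, -0.1, 0.6]
opening: 0.736
```

Request:
carry_out(
  motion=[0, 0, 0, 0, 0, 0, 0, 0, 0, 0, 0, 0, 0, 0, 0, 0, 0, 0, 0, 0, 0, 0, 0, 0, 0, 0, 0, 0, 0, 0, 0, 0, -2, 0, 0, 0, 0, 0, -4, 0, 0, 0, 0, 0, -4, 0, 0, 0],
  hand=2,
)

```text
clock: 10.52
tool_pos: [0.4458, -0.3296, 0.1711]
eef_rot: [0.084, 0.996, 0.0, -0.001]
contact_force: [0.3, 0.5, -2.9]
opening: 0.384
```

```bash
python3 -c "
from h import *
print(monitor.get_state()['contact_force'])
go(.653,-.1655,.17,.134)"
```

```text
[ 0.31323099  0.4551081  -2.90684271]
shift cm [-17.68  19.64   0.09] norm 26.4 turn [ 0.001 -0.002 -0.302] t 10.53 q [ 0.77  0.81 -0.37  1.88  0.53  0.55  1.45] open 3.38
```

Request:
carry_out(
  motion=[-3.54, 3.93, 0, 0, 0, 0, -3.54, 3.93, 0, 0, 0, 0, -3.54, 3.93, 0, 0, 0, 0, -3.54, 3.93, 0, 0, 0, 0, -3.54, 3.93, 0, 0, 0, -0.15, 0, 0, 0, 0, 0, -0.15, 0, 0, 0, 0, 0, 0, 0, 0, 0, 0, 0, 0],
)

```text
clock: 11.52
tool_pos: [0.6528, -0.1669, 0.1701]
eef_rot: [-0.064, 0.998, -0.0, -0.001]
contact_force: [-0.6, -0.6, -2.2]
opening: 0.383
```

```bash
python3 -c "
from h import *
s,p,W=look('w5',0); padfit(p,W)
go(.653,-.1655,.084,.134)"
```

```text
('bar', 0.85, [203, 107, 295, 350], (0.6369, -0.1688, 92, 27, np.float64(0.131)), np.float64(0.1439))
('bar', 0.77, [332, 116, 406, 264], (0.6295, -0.1106, 70, 69, np.float64(0.133)), np.float64(0.0581))
('bar', 0.37, [120, 125, 170, 258], (0.6616, -0.2436, 99, 30, np.float64(0.132)), np.float64(0.0231))
pad u0 0.5538 umax 0.559 width 0.0424 vc -0.2517 centre 0.6519 -0.1661
pad u0 0.5543 umax 0.67 width 0.0429 vc -0.1724 centre 0.6417 -0.0874
pad u0 0.5549 umax 0.687 width 0.0432 vc -0.0925 centre 0.6317 -0.0081
shift cm [-0.02  0.12  8.65] norm 8.7 turn [-0.001 -0.001 -0.005] t 11.62 q [ 0.41  0.94 -0.45  1.5   0.51  0.82  1.47] open 3.4
```

Request:
carry_out(
  motion=[0, 0, 3, 0, 0, 0, 0, 0, 3, 0, 0, 0, 0, 0, 1.8, 0, 0, 0, 0, 0, 0.8, 0, 0, 0, 0, 0, 0, 0, 0, 0],
)

```text
clock: 12.25
tool_pos: [0.6543, -0.1656, 0.0852]
eef_rot: [-0.066, 0.998, -0.0, 0.001]
contact_force: [-0.0, 0.1, -2.5]
opening: 0.385
```

Request:
carry_out(
  motion=[0, 0, 0, 0, 0, 0, 0, 0, 0, 0, 0, 0, 0, 0, 0, 0, 0, 0, 0, 0, -2, 0, 0, 0, 0, 0, -4, 0, 0, 0, 0, 0, -5, 0, 0, 0, 0, 0, -4, 0, 0, 0, 0, 0, 0, 0, 0, 0],
  hand=5.4,
)

```text
clock: 13.25
tool_pos: [0.656, -0.1655, 0.2401]
eef_rot: [-0.066, 0.998, -0.001, 0.004]
contact_force: [-0.4, -0.1, -0.3]
opening: 0.615
```

```bash
python3 -c "
from h import *
s,p,W=look('w6',0)
go(.455,-.094,.24,.12)"
```

```text
('bar', 0.97, [341, 0, 394, 15], (0.5049, -0.0916, 33, 6, np.float64(-1.468)), np.float64(0.0347))
('bar', 0.87, [313, 109, 365, 235], (0.6448, -0.1029, 102, 58, np.float64(0.134)), np.float64(0.0581))
('bar', 0.69, [232, 96, 272, 245], (0.6538, -0.1657, 123, 27, np.float64(0.141)), np.float64(0.0581))
shift cm [18.75  9.72 -0.45] norm 21.1 turn [-0.001  0.001  0.012] t 13.35 q [ 0.43  0.87 -0.49  1.46  0.46  0.94  1.51] open 5.39
```

bar_132 is on pad_d at (.6538, -.1657). Next is bar_88.

Request:
carry_out(
  motion=[3.75, 1.94, 0, 0, 0, 0, 3.75, 1.94, 0, 0, 0, 0, 3.75, 1.94, 0, 0, 0, 0, 3.75, 1.94, 0, 0, 0, 0, 3.75, 1.94, 0, 0, 0, 0.01, 0, 0, 0, 0, 0, 0],
  hand=6,
)

```text
clock: 14.1
tool_pos: [0.4509, -0.0935, 0.2339]
eef_rot: [-0.062, 0.998, 0.0, -0.003]
contact_force: [0.9, -0.4, 0.7]
opening: 0.681
```

```bash
python3 -c "
from h import *
s,p,W=look('w7',0)
go(.463,-.094,.07,.12)"
```

```text
('green', 0.96, [216, 0, 285, 100], (0.3394, -0.1078, 72, 26, np.float64(0.498)), np.float64(0.0452))
('bar', 0.94, [457, 41, 510, 100], (0.3372, 0.0951, 28, 12, np.float64(0.204)), np.float64(0.0446))
('bar', 0.81, [136, 317, 173, 357], (0.5343, -0.1414, 207, 24, np.float64(-0.301)), np.float64(0.058))
('bar', 0.76, [211, 314, 248, 353], (0.5232, -0.1028, 182, 25, np.float64(0.118)), np.float64(0.0578))
('bar', 0.74, [230, 140, 270, 239], (0.4632, -0.0955, 80, 27, np.float64(0.099)), np.float64(0.0451))
('bar', 0.55, [417, 158, 499, 237], (0.446, 0.0998, 58, 27, np.float64(-0.197)), np.float64(0.0451))
shift cm [-0.79 -0.08 16.43] norm 16.4 turn [ 0.    -0.001  0.003] t 14.2 q [ 0.39  0.63 -0.44  2.1   0.53  0.52  1.25] open 5.97
```

Request:
carry_out(
  motion=[-0.8, -0.2, 4.0, 0, 0, 0.02, 0, 0, 4.0, 0, 0, 0, 0, 0, 4.3, 0, 0, 0, 0, 0, 2.7, 0, 0, 0, 0, 0, 1.4, 0, 0, 0, 0, 0, 0, 0, 0, 0],
)

```text
clock: 14.95
tool_pos: [0.464, -0.0952, 0.0691]
eef_rot: [-0.051, 0.999, -0.0, -0.001]
contact_force: [0.3, 0.6, 0.3]
opening: 0.681
```

Request:
carry_out(
  motion=[0, 0, 0, 0, 0, 0, 0, 0, 0, 0, 0, 0, 0, 0, 0, 0, 0, 0, 0, 0, 0, 0, 0, 0, 0, 0, 0, 0, 0, 0, 0, 0, -2, 0, 0, 0, 0, 0, -4, 0, 0, 0, 0, 0, -4, 0, 0, 0],
  hand=2,
)

```text
clock: 15.95
tool_pos: [0.4628, -0.0952, 0.1715]
eef_rot: [-0.051, 0.999, 0.0, -0.001]
contact_force: [0.7, 0.5, -2.3]
opening: 0.384
```

```bash
python3 -c "
from h import *
print(monitor.get_state()['contact_force'])
go(.6313,-.0075,.17,.134)"
```

```text
[ 0.68412445  0.46415434 -2.26683001]
shift cm [-17.66   7.     0.13] norm 19.0 turn [ 0.    -0.002 -0.031] t 15.95 q [ 0.32  0.75 -0.35  2.12  0.67  0.38  1.1 ] open 3.38
```

Request:
carry_out(
  motion=[-4.4, 1.75, 0, 0, 0, 0, -4.4, 1.75, 0, 0, 0, 0, -4.4, 1.75, 0, 0, 0, 0, -4.4, 1.75, 0, 0, 0, -0.03, 0, 0, 0, 0, 0, 0, 0, 0, 0, 0, 0, 0],
)

```text
clock: 16.7
tool_pos: [0.6299, -0.0083, 0.1699]
eef_rot: [-0.066, 0.998, -0.001, -0.002]
contact_force: [-0.3, 0.3, -1.2]
opening: 0.386
```

```bash
python3 -c "
from h import *
s,p,W=look('w8',0)
go(.6313,-.0075,.084,.134)"
```

```text
('bar', 0.83, [95, 123, 172, 261], (0.6255, -0.0897, 68, 27, np.float64(0.132)), np.float64(0.0581))
('bar', 0.77, [2, 108, 67, 278], (0.6503, -0.1168, 109, 104, np.float64(-0.106)), np.float64(0.0579))
('bar', 0.69, [210, 152, 299, 354], (0.6247, -0.0089, 71, 26, np.float64(0.131)), np.float64(0.1437))
shift cm [-0.2   0.13  8.62] norm 8.6 turn [-0.001 -0.003 -0.003] t 16.8 q [ 0.19  0.9  -0.46  1.64  0.55  0.73  1.17] open 3.36
```

Request:
carry_out(
  motion=[0, 0, 3, 0, 0, 0, 0, 0, 3, 0, 0, 0, 0, 0, 1.8, 0, 0, 0, 0, 0, 0.8, 0, 0, 0, 0, 0, 0, 0, 0, 0],
)

```text
clock: 17.42
tool_pos: [0.6315, -0.0077, 0.0851]
eef_rot: [-0.066, 0.998, -0.0, 0.0]
contact_force: [-1.1, 0.1, -0.7]
opening: 0.385
```

Request:
carry_out(
  motion=[0, 0, 0, 0, 0, 0, 0, 0, 0, 0, 0, 0, 0, 0, 0, 0, 0, 0, 0, 0, -2, 0, 0, 0, 0, 0, -4, 0, 0, 0, 0, 0, -5, 0, 0, 0, 0, 0, -4, 0, 0, 0, 0, 0, 0, 0, 0, 0],
  hand=5.4,
)

```text
clock: 18.42
tool_pos: [0.6333, -0.007, 0.2397]
eef_rot: [-0.066, 0.998, 0.0, 0.004]
contact_force: [0.4, 0.2, -0.2]
opening: 0.61
```

```bash
python3 -c "
from h import *
s,p,W=look('w9',0)
go(.44,.1,.24,-.197)"
```

```text
('bar', 0.72, [132, 108, 186, 238], (0.64, -0.071, 102, 60, np.float64(0.139)), np.float64(0.0581))
('bar', 0.69, [232, 121, 276, 223], (0.6308, -0.0077, 79, 26, np.float64(0.129)), np.float64(0.0581))
('bar', 0.63, [372, 2, 426, 19], (0.4773, 0.0971, 28, 7, np.float64(1.487)), np.float64(0.0346))
('bar', 0.56, [32, 101, 108, 237], (0.6486, -0.1659, 113, 28, np.float64(0.121)), np.float64(0.058))
shift cm [17.53 13.2  -0.46] norm 21.9 turn [-0.     0.001  0.329] t 18.52 q [ 0.21  0.82 -0.51  1.6   0.49  0.86  1.21] open 5.37
```

bar_88 is on pad_b at (.6308, -.0077). Next is bar_66.

Request:
carry_out(
  motion=[3.5, 2.64, 0, 0, 0, 0, 3.5, 2.64, 0, 0, 0, 0, 3.5, 2.64, 0, 0, 0, 0, 3.5, 2.64, 0, 0, 0, 0, 3.5, 2.64, 0, 0, 0, 0.16, 0, 0, 0, 0, 0, 0.16, 0, 0, 0, 0, 0, 0],
  hand=6,
)

```text
clock: 19.4
tool_pos: [0.4397, 0.1002, 0.2342]
eef_rot: [0.092, 0.996, -0.001, -0.001]
contact_force: [-1.0, 0.3, 0.3]
opening: 0.68
```

```bash
python3 -c "
from h import *
s,p,W=look('w10',0)
go(.446,.1,.07,-.197)"
```

```text
('green', 0.98, [204, 2, 309, 85], (0.3187, 0.1255, 74, 26, np.float64(-0.954)), np.float64(0.0451))
('green', 0.93, [2, 69, 55, 162], (0.361, -0.0885, 36, 20, np.float64(-0.287)), np.float64(0.0448))
('bar', 0.92, [233, 144, 274, 223], (0.4455, 0.1003, 58, 26, np.float64(-0.195)), np.float64(0.0452))
('bar', 0.82, [153, 320, 203, 352], (0.5146, 0.045, 212, 34, np.float64(-0.614)), np.float64(0.0474))
shift cm [-0.56  0.12 16.42] norm 16.4 turn [-0.001 -0.001  0.012] t 19.5 q [-0.1   0.61 -0.35  2.14  0.45  0.47  0.59] open 6.02
```

Request:
carry_out(
  motion=[-0.5, 0.1, 4.0, 0, 0, 0.01, 0, 0, 4.0, 0, 0, 0, 0, 0, 4.3, 0, 0, 0, 0, 0, 2.7, 0, 0, 0, 0, 0, 1.4, 0, 0, 0, 0, 0, 0, 0, 0, 0],
)

```text
clock: 20.25
tool_pos: [0.4476, 0.1002, 0.076]
eef_rot: [0.098, 0.995, -0.001, -0.002]
contact_force: [0.5, 0.5, 0.4]
opening: 0.68
```

Request:
carry_out(
  motion=[0, 0, 0, 0, 0, 0, 0, 0, 0, 0, 0, 0, 0, 0, 0, 0, 0, 0, 0, 0, 0, 0, 0, 0, 0, 0, 0, 0, 0, 0, 0, 0, -2, 0, 0, 0, 0, 0, -4, 0, 0, 0, 0, 0, -4, 0, 0, 0],
  hand=2,
)

```text
clock: 21.25
tool_pos: [0.4474, 0.1003, 0.178]
eef_rot: [0.099, 0.995, -0.001, -0.002]
contact_force: [0.3, 0.3, -1.5]
opening: 0.385
```

```bash
python3 -c "
from h import *
print(monitor.get_state()['contact_force'])
go(.6206,.0715,.17,.134)"
```

```text
[ 0.29702959  0.30505018 -1.5348184 ]
shift cm [-17.55   0.57   0.72] norm 17.6 turn [-0.002 -0.005 -0.331] t 21.25 q [-0.03  0.74 -0.46  2.15  0.81  0.43  0.22] open 3.39
```

The grip is 6 mm higher up this bar because a row lost some travel, so I release at about z = 0.09.

Request:
carry_out(
  motion=[-4.4, 0.15, 0, 0, 0, 0, -4.4, 0.15, 0, 0, 0, 0, -4.4, 0.15, 0, 0, 0, 0, -4.4, 0.15, 0, 0, 0, -0.165, 0, 0, 0, 0, 0, -0.165, 0, 0, 0, 0, 0, 0, 0, 0, 0, 0, 0, 0],
)

```text
clock: 22.12
tool_pos: [0.6207, 0.0721, 0.1762]
eef_rot: [-0.065, 0.998, -0.001, -0.003]
contact_force: [-0.4, 1.3, -0.4]
opening: 0.381
```

```bash
python3 -c "
from h import *
s,p,W=look('w11',1)
go(.6225,.0715,.09,.134)"
```

```text
('bar', 0.95, [1, 120, 73, 280], (0.6179, -0.0605, 153, 75, np.float64(-0.815)), np.float64(0.0579))
('bar', 0.9, [208, 172, 294, 338], (0.619, 0.0718, 59, 26, np.float64(0.13)), np.float64(0.1437))
('bar', 0.63, [104, 134, 173, 259], (0.6201, 0.0107, 69, 62, np.float64(-1.528)), np.float64(0.058))
shift cm [-0.18 -0.08  8.65] norm 8.7 turn [-0.001 -0.004 -0.002] t 22.23 q [ 0.17  0.93 -0.69  1.65  0.75  0.85  0.87] open 3.41
```

View pics/w11.png

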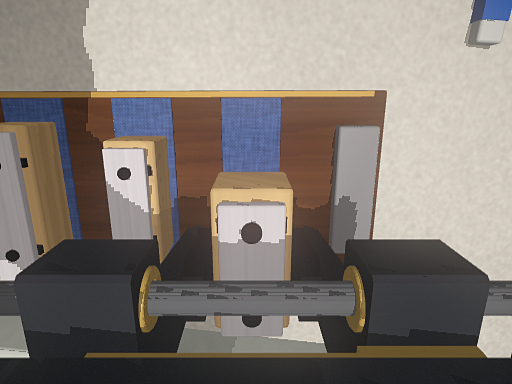

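The 66 bar (251,255) is above the pad next to the grey end (355,180). I lower it.

Request:
carry_out(
  motion=[-0.2, 0, 3, 0, 0, 0, 0, 0, 3, 0, 0, 0, 0, 0, 1.8, 0, 0, 0, 0, 0, 0.7, 0, 0, 0, 0, 0, 0, 0, 0, 0],
)

```text
clock: 22.85
tool_pos: [0.6235, 0.0724, 0.0919]
eef_rot: [-0.066, 0.998, -0.001, -0.002]
contact_force: [-0.8, 0.8, -0.6]
opening: 0.382
```

Request:
carry_out(
  motion=[0, 0, 0, 0, 0, 0, 0, 0, 0, 0, 0, 0, 0, 0, 0, 0, 0, 0, 0, 0, -2, 0, 0, 0, 0, 0, -4, 0, 0, 0, 0, 0, -5, 0, 0, 0, 0, 0, -4, 0, 0, 0, 0, 0, 0, 0, 0, 0],
  hand=5.4,
)

```text
clock: 23.85
tool_pos: [0.6255, 0.0735, 0.2465]
eef_rot: [-0.066, 0.998, 0.0, 0.002]
contact_force: [0.4, 0.2, -0.2]
opening: 0.609
```

```bash
python3 -c "
from h import *
s,p,W=look('w12',0)
go(.44,.1,.24,-.197)"
```

```text
('bar', 0.94, [231, 135, 269, 212], (0.6218, 0.0721, 58, 26, np.float64(0.14)), np.float64(0.0582))
('bar', 0.72, [35, 107, 107, 234], (0.6421, -0.0872, 101, 27, np.float64(0.13)), np.float64(0.0581))
('bar', 0.68, [140, 117, 189, 220], (0.6309, -0.0074, 80, 27, np.float64(0.134)), np.float64(0.0581))
('bar', 0.63, [0, 97, 32, 242], (0.6785, -0.1458, 78, 10, np.float64(0.035)), np.float64(0.0472))
shift cm [17.84  5.19  0.28] norm 18.6 turn [-0.002 -0.003  0.329] t 23.95 q [ 0.2   0.86 -0.74  1.6   0.67  0.96  0.93] open 5.4
```

Request:
carry_out(
  motion=[4, 4, 0, 0, 0, 0, 4, 4, 0, 0, 0, 0, 4, 4, 0, 0, 0, 0, 4, 4, 0, 0, 0, 0, 4, 4, 0, 0, 0, 0, 0, 4, 0, 0, 0, 0, 0, 0, 0, 0, 0, 0],
)

```text
clock: 24.82
tool_pos: [0.3923, 0.2869, 0.2417]
eef_rot: [-0.069, 0.998, 0.0, -0.002]
contact_force: [0.7, -1.2, -1.8]
opening: 0.61
```

Run:
```python
from h import *
for n in("scene","side"):
    p=snapshot(n); W=world(p)
    for b in bars(p,W): print(n,b)
    for m in finder.masks_of(p,"stopwatch"):
        w=W[m["pixels"]]; print(n,"sw",m["p"],np.nanmedian(w,0))
    if n=="scene": cv2.imwrite("pics/end.png",cv2.resize(cv2.cvtColor(p["frame"][120:290,120:400],cv2.COLOR_RGB2BGR),None,fx=2.8,fy=2.8))
```

```text
scene ('green', 0.97, [293, 147, 325, 172], (0.3224, 0.1288, 85, 29, np.float64(-0.921)), np.float64(0.044))
scene ('green', 0.92, [144, 128, 173, 147], (0.3022, -0.3293, 79, 31, np.float64(-1.364)), np.float64(0.044))
scene ('bar', 0.87, [248, 227, 257, 265], (0.6345, -0.0052, 81, 26, np.float64(0.129)), np.float64(0.0571))
scene ('green', 0.87, [220, 141, 242, 171], (0.3408, -0.1075, 80, 26, np.float64(0.486)), np.float64(0.0443))
scene ('bar', 0.76, [209, 226, 224, 271], (0.6477, -0.0859, 97, 26, np.float64(0.121)), np.float64(0.0569))
scene ('bar', 0.54, [276, 234, 289, 263], (0.6264, 0.075, 58, 26, np.float64(0.098)), np.float64(0.057))
scene ('bar', 0.17, [213, 230, 228, 276], (0.6449, -0.0846, 137, 42, np.float64(0.108)), np.float64(0.0132))
scene sw 0.73 [0.46199261 0.00187484 0.01163018]
side ('bar', 0.81, [269, 138, 292, 169], (0.6208, 0.074, 60, 29, np.float64(0.137)), np.float64(0.0556))
side ('bar', 0.79, [321, 163, 353, 197], (0.6418, -0.0862, 106, 27, np.float64(0.128)), np.float64(0.0557))
side ('green', 0.79, [146, 186, 194, 214], (0.3162, 0.1284, 80, 29, np.float64(-0.982)), np.float64(0.0427))
side ('green', 0.76, [300, 321, 356, 369], (0.2968, -0.3309, 81, 27, np.float64(-1.419)), np.float64(0.0427))
side ('green', 0.75, [234, 235, 264, 281], (0.3362, -0.1084, 83, 26, np.float64(0.492)), np.float64(0.0427))
side ('bar', 0.71, [347, 170, 386, 219], (0.653, -0.1642, 127, 26, np.float64(0.141)), np.float64(0.0558))
side ('bar', 0.58, [292, 152, 325, 182], (0.6294, -0.0059, 80, 29, np.float64(0.115)), np.float64(0.0557))
side sw 0.77 [ 0.45049972 -0.00205224  0.01035118]
side sw 0.64 [ 0.5811892  -0.09595134  0.01179653]
```

View pics/end.png

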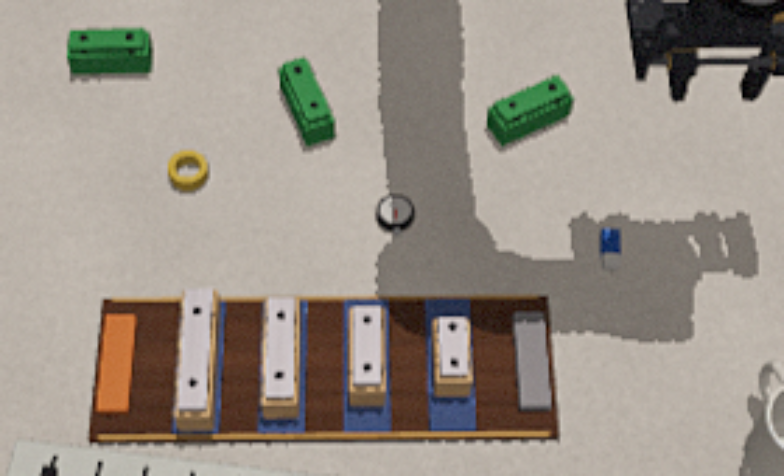

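The picture shows the bars at (197,350), (280,355), (367,353) and (452,355), in order of falling length from the orange end. The stopwatch at (395,212) hasn't moved.

```bash
python3 -c "
from h import *
print(workorder.finish_job())"
```

```text
the job is handed in; nothing more can be done
None
```

All four bars are back on the base board, and the job was handed in at about 25 s on the robot clock. Counted from the orange block, bar_132 is on pad_d, bar_110 on pad_c, bar_88 on pad_b and bar_66 on pad_a.

- **Position:** the wrist camera put each bar within about 2 mm of its pad centre and within 0.01 rad of the pad direction. All four lie flat, with their metal tops at about 58 mm against the expected 57 mm.
- **Stopwatch and gripper:** the stopwatch is where it was at the start. The gripper is empty and well clear of everything.
- **Camera disagreement:** the scene camera reads x about 3–6 mm larger than the other two cameras, as it did before anything moved, so I relied on the wrist and side views. The network also missed bar_132 in the last scene picture. It does show in that picture, and the side camera measured it at (0.653, -0.164), on its pad.
- **Grip on bar_66:** one descent fell 6 mm short, so it was gripped higher up. I released it correspondingly higher, and it came to rest flat like the others.

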